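# Flux brush from the bench rest, dipped and held level over the soldering block

## Robot

A 7-joint arm with a two-finger parallel gripper is mounted at the origin on the work surface. World frame = base frame: x ahead of the robot, y to its left, z up, the work surface at z = 0. Lengths are in mm, angles in rad, forces in N, time in s.
With the tool pointing down it reaches from about 425 to 825 mm from the base axis. Payload 3.6 kg.
Tool frame: the origin (TCP) lies midway between the tips of the shut fingers; the grasp point (between the pads) lies 19 mm behind it; z points along the fingers, y is the line along which they close (so a half turn about z gives the same grasp; the last joint's range is limited). The gripper opens to 93 mm and grips with 3 to 60 N. Pads are 15 mm wide; open, the fingers measure 128 mm over their backs; the gripper's body (75 mm by 188 mm) begins 65 mm behind the grasp point.
Start: joints at [-1.25, 0.615, -0.013, 1.423, 0.008, 1.103, -0.04], TCP at [221.505, 611.062, 218.64] pointing down, gripper open.
Joint ranges: [-3.12, 3.12], [-0.3, 2.06], [-1.34, 1.32], [0.26, 2.42], [-1.36, 4.5], [0.01, 1.98], [-2.84, 2.84]. Speed limits (rad/s): [2.79, 2.79, 3.14, 3.14, 3.14, 3.14, 3.14].

## Interface

Orientations are given as a 3x3 rotation matrix whose columns are the frame's x, y, z axes.
In Python, from workcell import r gives the robot as it stands. Calls block until the motion is done:
- r.move_to(position, orientation): joint-space move of the TCP to a pose.
- r.servo_line(position, frame=None, velocity=150): straight line of the TCP; frame=None keeps the orientation; velocity is the mean speed in mm/s.
- r.goto_joints(angles): joint-space move.
- r.release() and r.grasp(grasp_force=None): open the fingers fully, or close them until they stop; grasp_force is the grip in N (None keeps the last).
- r.hold(seconds).
- r.inverse_kinematics(position, orientation): joint angles nearest the present ones, or None.
- r.read_camera(name): name is "side" or "top" or "wrist"; returns a dict with "image" (384x512x3 uint8, red, green, blue), "intrinsics" (3x3 intrinsics, pixels), "R" (3x3) and "t" (3): a world point X has camera coordinates R X + t. Camera axes: x right, y down, z forward; pixel columns grow to the right and rows downward; lengths in mm; the calibration is good to about 2 mm. A picture is of the moment at which its call begins. There is no depth.
A pose or a line that the arm cannot do raises r.PlanningError and nothing moves.
- r.job_done(): hands the job in; it is judged then, once.
Readings, each from a call of its own:
- r.current_time(): time.
- r.current_joint_positions(): joint angles.
- r.current_joint_velocities(): joint speeds.
- r.current_joint_torque(): joint torques, N m.
- r.current_position(): TCP position.
- r.current_orientation(): TCP orientation.
- r.current_force(): force on the tool from outside, world axes, zero at the start.
- r.current_moment(): the same for the moment, N m.
- r.current_gripper_width(): finger opening in mm.
- r.current_gripper_force(): force on a finger pad.
Only numpy, scipy, OpenCV 4.12 (cv2) and the standard library are available. Lean on these libraries where they do the work, as an engineer would, in place of code of your own. Each camera call takes 0.05 s, during which the arm holds its last target. There are 200 camera calls.

## Task

Draw the flux brush out of the sloping tool rest and dip its bristle tip well below the rim of the small white dish for about half a second. Then lift it, turn it level and hold it still, at least 15 cm above the bench, with the bristle tip above the dark soldering block; the program finishes while still holding it there. Leave the other two tools in the rest and everything else on the bench where it is.

Things in the scene. Friction and masses are not known exactly. Their poses are not given: they have to be found in the camera images.
- brush_grip (a point): Flux brush, loose, 45 g: flat wooden handle (the only flat-sided one), steel ferrule, short bristles. It leans at 40 to 45 degrees in one of the rest's three sockets, bristles down, handle up towards the robot. Point: middle of the handle, 12 mm thick (y, level) x 18 mm (z), near the balance point; x runs to the bristles. Handle end at x = -55 mm, ferrule from +71 mm, tip at +125 mm.
- brush_tip (a point): End of the brush's bristles, 125 mm from brush_grip along x; same axes. At the start it is 50 mm down the socket, which holds it loosely (2 to 3 mm play): the brush pulls straight out backwards, along its -x. Ferrule 10 x 12 mm.
- rest: Fixed wooden tool rest, base 120 x 224 mm, with a block sloped at 45 degrees that has three rectangular sockets 50 mm deep at y = -70, 0 and +70 mm; mouths face up and towards -x (the robot), centres at x = -22, z = 72 mm. Highest edge 90 mm. Origin at the centre of its underside.
- file_handle (a point): File standing in another socket of the rest: round pear-shaped wooden handle, 26 mm thick at most, on a flat steel blade; stays where it is. The point lies in the handle, 100 mm from the tip along the file; x runs to the tip. Handle end at x = -45 mm.
- scriber_mid (a point): Scriber standing in another socket of the rest: slim round steel rod 9 mm thick (its lower shank squared) with a 16 mm ball at its upper end; stays where it is. The point lies on the rod, 80 mm from its lower tip; x runs to the tip. Upper end at x = -56 mm.
- dish: Small loose round white ceramic dish, open on top, 80 mm across the rim, 32 mm high, 4 mm wall, inner floor about 5 mm up. Origin at the centre of its underside.
- dish_rim (a point): Centre of the dish's mouth, at rim height (32 mm above the bench).
- charcoal: Dark grey rectangular soldering block lying loose on the bench, 75 (x) x 105 (y) x 30 (z) mm. Origin at the centre of its underside.
- clamp: Wooden ring clamp with a brass band, 115 x 25 x 25 mm, lying along its x. Loose bystander, to be left alone. Origin at the centre of its underside.
- pliers: Pliers with blue grips lying flat, about 130 x 58 x 16 mm. Loose bystander, to be left alone. Origin under the pivot.
- bench_block: Square steel bench block 62 x 62 x 19 mm. Loose bystander, to be left alone. Origin at the centre of its underside.
- jar: Small amber glass jar with a dark lid, 48 mm across, 60 mm high. Loose bystander, to be left alone. Origin at the centre of its underside.
- cork_block: Cork sanding block 90 x 45 x 30 mm. Loose bystander, to be left alone. Origin at the centre of its underside.
Things that resemble listed ones, but are neither listed nor needed, are in the scene too. What is shaped like the part that bears brush_grip but blue or red is not meant.

How it is judged (in metres and radians):
On the way, in this order (a step that is already met when the one before it is completed fails the run):
1. the brush is drawn out of the rest, in the gripper (contact force between brush and the fingers above 0.5 N and distance of brush_tip from where it was at the start of the episode above 0.06 m and contact force between brush and rest below 0.05 N), for 0.1 s.
2. the held brush's tip is inside the dish, at least 8 mm below its rim, for 0.3 s (horizontal distance between brush_tip and dish_rim below 0.036 m and z of brush_tip in the frame of dish_rim below -0.008 m and contact force between brush and the fingers above 0.5 N), for 0.3 s.
At the end, for the whole second after the job is handed in: The gripper holds the brush still, level within 12 degrees, handle middle and tip over 150 mm above the bench, tip above the soldering block (7 mm beyond its edges allowed), touching nothing else; everything else within 30 mm of its start, dish upright (contact force between brush and the fingers above 1 N and height (world z) of each of brush_grip, brush_tip above 0.15 m and angle between brush_tip's own x axis and vertical between 1.3608 and 1.7808 rad and x of brush_tip in the frame of charcoal between -0.045 and 0.045 m and y of brush_tip in the frame of charcoal between -0.06 and 0.06 m and linear speed of brush below 0.03 m/s and angular speed of brush below 0.2 rad/s and contact force between brush and rest below 0.05 N and contact force between brush and dish below 0.05 N and contact force between brush and charcoal below 0.05 N and angle between dish's own z axis and vertical below 0.2 rad and distance of each of dish, charcoal, clamp, pliers, bench_block, jar, cork_block, file_handle, scriber_mid from where it was at the start of the episode below 0.03 m); the arm keeps its last pose, push and grip.
It fails at once if one of the other things on the bench or in the rest is pushed more than 30 mm (distance of any of dish, charcoal, clamp, pliers, bench_block, jar, cork_block, file_handle, scriber_mid from where it was at the start of the episode above 0.03 m).
It fails at once if the dish is tipped (angle between dish's own z axis and vertical above 0.4 rad).
It also fails if it takes over 46 s, if anything falls off the work surface, if the arm or the gripper's body presses on something with over 40 N, if the wrist force passes 120 N, or if a joint passes its speed limit or range.

## Working session

There is one attempt and no reset: what is moved stays moved. The work goes in short steps, each a Python script; the robot and the scene stay as the last script left them, time stands still between calls to the robot, and variables do not carry over. Pictures are saved under pics/ and viewed, at most 10 in all, crops included, and the job is handed in when it is done.

```bash
mkdir -p pics
cat > h.py <<'E'
import numpy as np, cv2
from workcell import r
def shot(name,fn):
    d=r.read_camera(name); cv2.imwrite('pics/'+fn+'.png',d['image'][:,:,::-1]); np.savez('pics/'+fn,K=d['intrinsics'],R=d['R'],t=d['t']); return d
def ray(fn,uv):
    d=np.load('pics/'+fn+'.npz'); R,t,K=d['R'],np.ravel(d['t']),d['K']
    return -R.T@t, R.T@np.linalg.solve(K,[uv[0],uv[1],1.])
def onz(fn,uv,z):
    c,v=ray(fn,uv); return c+v*(z-c[2])/v[2]
def tri(*obs):
    A=0;b=0
    for fn,uv in obs:
        c,v=ray(fn,uv); v=v/np.linalg.norm(v); P=np.eye(3)-np.outer(v,v); A=A+P; b=b+P@c
    return np.linalg.solve(A,b)
def proj(fn,X):
    d=np.load('pics/'+fn+'.npz'); p=d['K']@(d['R']@np.array(X)+np.ravel(d['t'])); return p[:2]/p[2]
E
python3 - <<'E'
from h import *
for n in ('side','top','wrist'):
    d=shot(n,n+'0'); print(n,-d['R'].T@np.ravel(d['t']),d['R'][2])
a=cv2.imread('pics/top0.png'); cv2.imwrite('pics/topL.png',cv2.resize(a,(800,600),interpolation=cv2.INTER_CUBIC))
a=cv2.imread('pics/side0.png'); cv2.imwrite('pics/sideL.png',cv2.resize(a,(800,600),interpolation=cv2.INTER_CUBIC))
E
```

```text
side [ 200.63219667 -919.96204336  653.46977953] [ 0.27304855  0.82487477 -0.49500111]
top [ 374.72489569    5.94176463 1142.32864327] [ 0.11060112 -0.00742105 -0.99383717]
wrist [159.23822162 633.73573131 383.49849149] [ 0.22858753 -0.08498769 -0.96980659]
```

View pics/topL.png

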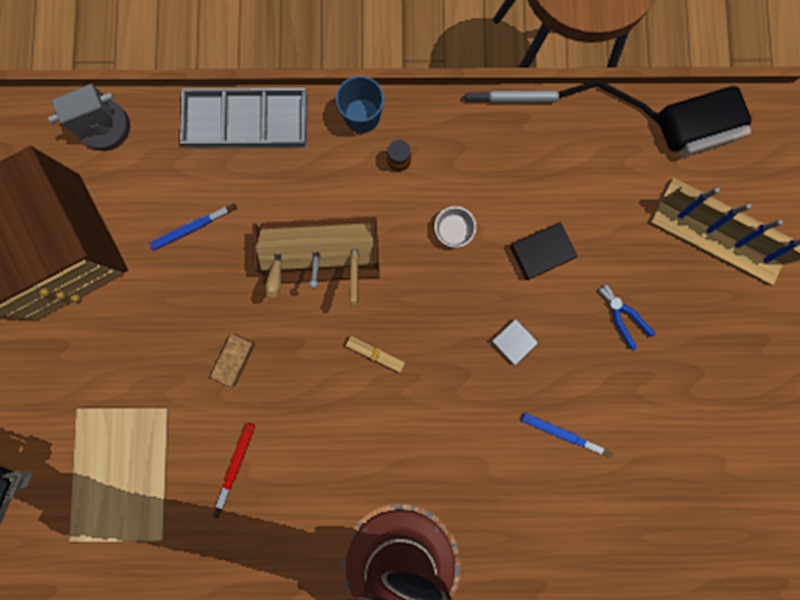

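View pics/sideL.png

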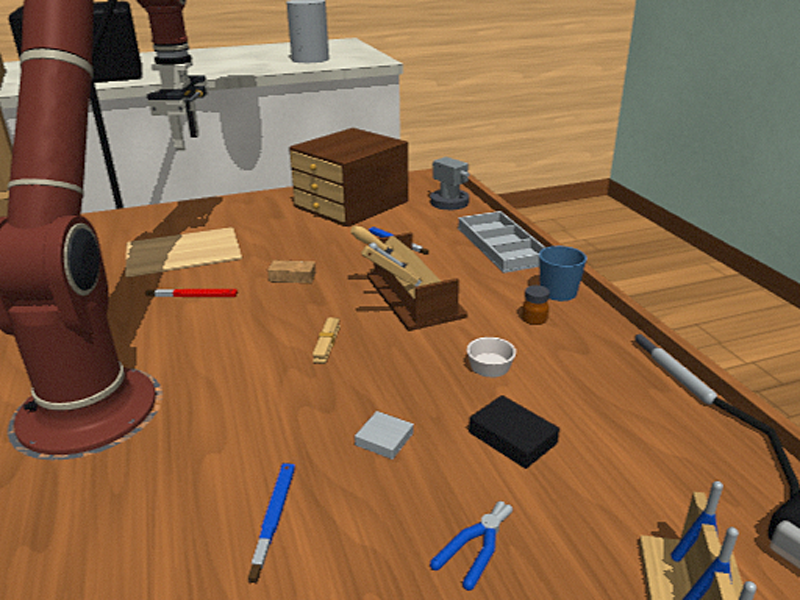

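The top view (800x600) shows the rest at (315,250). The file is at (274,275), the scriber at (316,268) and the brush is the rightmost tool, (353,303) to (353,250). The dish is at (455,227) and the charcoal block at (543,251). Next I enlarge the rest.

Run:
```python
from h import *
a=cv2.imread('pics/top0.png')[130:205,150:250]; A=cv2.resize(a,None,fx=7,fy=7,interpolation=cv2.INTER_CUBIC)[:, :]
cv2.imwrite('pics/c1.png',A)
a=cv2.imread('pics/side0.png')[130:220,215:315]; cv2.imwrite('pics/c2.png',cv2.resize(a,None,fx=6.5,fy=6.5,interpolation=cv2.INTER_CUBIC))
s=.64
print('dish top',onz('top0',(455*s,227*s),32),'side',onz('side0',(491*s,353*s),32))
print('char',[onz('top0',(u*s,v*s),30).round() for u,v in ((511,249),(559,223),(577,251),(527,278))])
for X in ([575,0,0],[575,100,0],[600,0,100]): print(proj('top0',X),proj('side0',X))
```

```text
dish top [ 625.40936991 -108.01691764   32.        ] side [ 618.16782604 -120.38926292   32.        ]
char [array([ 583., -214.,   30.]), array([ 633., -307.,   30.]), array([ 578., -339.,   30.]), array([ 527., -243.,   30.])]
[254.9038915  164.10343262] [280.50915266 215.10692276]
[221.95481534 164.29310296] [268.00432303 197.6135655 ]
[254.98824637 149.02171326] [289.72193314 181.91213671]
```

View pics/c1.png

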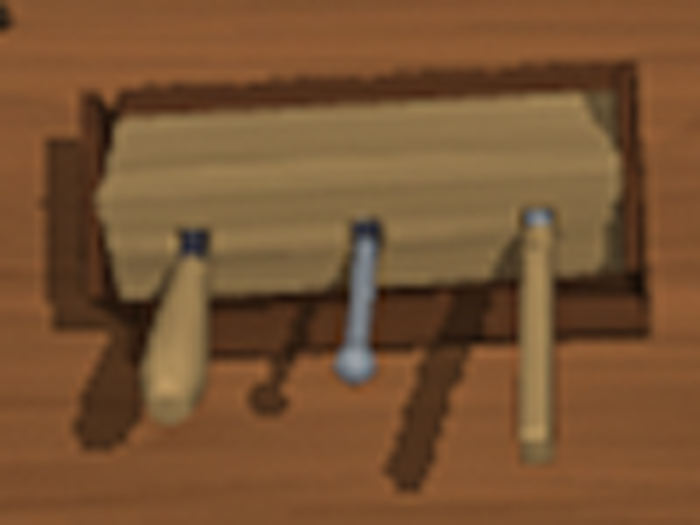

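View pics/c2.png

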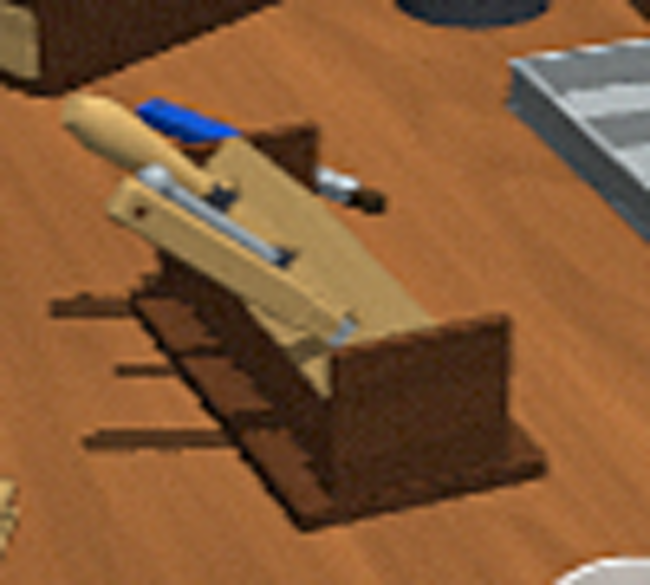

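```bash
cat >> h.py <<'E'
def frame(yaw,pitch):
    cx,sx,c,s=np.cos(yaw),np.sin(yaw),np.cos(pitch),np.sin(pitch)
    x=np.array([c*cx,c*sx,-s]); y=np.array([-sx,cx,0]); return np.column_stack([x,y,np.cross(x,y)])
E
cat > ov.py <<'E'
from h import *
e=tri(('top0',(150+537/7-.4,130+450/7-.4)),('side0',(215+122/6.5-.4,130+200/6.5-.4)))
f=tri(('top0',(150+538/7-.4,130+228/7-.4)),('side0',(215+335/6.5-.4,130+328/6.5-.4)))
d=f-e; L=np.linalg.norm(d); yaw=np.arctan2(d[1],d[0]); p=np.arcsin(-d[2]/L)
print(e,f,L,np.degrees([yaw,p]))
F=frame(yaw,p); print('grip',e+55*F[:,0],f-71*F[:,0])
G=(e+55*F[:,0]+f-71*F[:,0])/2+np.array([0,3,0])
out=[]
for fn,(u0,v0),sz in (('top0',(150,130),(80,100)),('top0',(265,120),(80,110)),('side0',(215,130),(80,100)),('side0',(285,205),(100,80))):
    k=4; a=cv2.imread(f'pics/{fn}.png'); h,w=(75,100)
    A=cv2.resize(a[v0:v0+h,u0:u0+w],None,fx=k,fy=k,interpolation=cv2.INTER_CUBIC)
    q=lambda X:tuple(int(z) for z in ((proj(fn,X)-[u0,v0]+.5)*k))
    C=[[q(G+F@[x,sy*6,sz_*9]) for sy,sz_ in ((-1,-1),(1,-1),(1,1),(-1,1))] for x in (-55,71)]
    for c in C: cv2.polylines(A,[np.array(c)],True,(0,255,0),1)
    for i in range(4): cv2.line(A,C[0][i],C[1][i],(0,255,0),1)
    D=np.array([620,-112,32]); th=np.linspace(0,6.283,40)
    cv2.polylines(A,[np.array([q(D+40*np.array([np.cos(t),np.sin(t),0])) for t in th])],True,(0,0,255),1)
    o=np.array([580,-276,30]); ya=np.radians(28.5); Rz=np.array([[np.cos(ya),-np.sin(ya),0],[np.sin(ya),np.cos(ya),0],[0,0,1]])
    cv2.polylines(A,[np.array([q(o+Rz@[x,y,0]) for x,y in ((37.5,52.5),(-37.5,52.5),(-37.5,-52.5),(37.5,-52.5))])],True,(0,255,255),1)
    out.append(A)
cv2.imwrite('pics/ov.png',np.vstack([np.hstack(out[:2]),np.hstack(out[2:])]))
E
python3 ov.py
```

```text
[469.11700195  76.14012612 151.63035598] [565.86973255  82.07284151  70.66124539] 126.30235492890141 [ 3.5088879 39.8719249]
grip [511.24923445  78.72360405 116.37130571] [511.4808506   78.73780637 116.17747393]
```

View pics/ov.png

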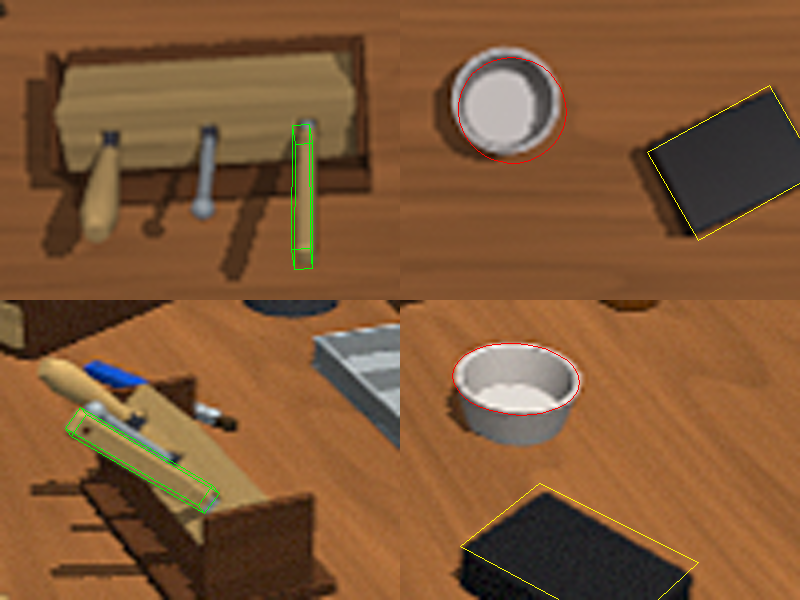

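The overlay fits the brush within a few mm (grip about 511,80,116, yaw 3.5°, pitch 40°). The top and side views disagree by about 5 mm. I check reachability, then move above the handle for a wrist view.

```bash
cat >> h.py <<'E'
YAW,PITCH=np.radians(3.3),np.radians(41)
GX=-35.
def tool(yaw,pitch,s,PB=PITCH):
    # tool frame when brush has (yaw,pitch); grasped with tool vertical at pitch PB
    y=np.array([-np.sin(yaw),np.cos(yaw),0])*s
    a=PB-pitch; z=np.array([np.sin(a)*np.cos(yaw),np.sin(a)*np.sin(yaw),-np.cos(a)])
    return np.column_stack([np.cross(y,z),y,z])
def tcp_for_tip(tip,yaw,pitch,s,L=125-GX,PB=PITCH):
    T=tool(yaw,pitch,s,PB); return np.array(tip)-L*frame(yaw,pitch)[:,0]+19*T[:,2],T
E
python3 - <<'E'
from h import *
print('ball',tri(('top0',(150+355/7-.4,130+364/7-.4)),('side0',(215+153/6.5-.4,130+176/6.5-.4))))
print(r.current_orientation().round(2) if hasattr(r.current_orientation(),'round') else r.current_orientation())
F=frame(YAW,PITCH); g=np.array([511.4,80,116.3])+GX*F[:,0]; print('g',g)
for s in (1,-1):
    T=tool(YAW,PITCH,s)
    P=[('pre',g+[0,0,80],T),('grasp',g-[0,0,19],T)]+[(f'pull{d}',g-[0,0,19]-d*F[:,0],T) for d in (55,70)]
    P+=[('lift',g-[0,0,19]-55*F[:,0]+[0,0,90],T)]
    for z in (18,120): P+=[(f'dip{z}',)+tcp_for_tip([622,-109,z],np.radians(-10),PITCH,s)]
    for yw in (-25,-10,0): P+=[(f'fin{yw}',)+tcp_for_tip([580,-276,z],np.radians(yw),0,s) for z in (220,280)]
    for n,p,o in P:
        q=r.inverse_kinematics(p,o); print(s,n,np.round(p),None if q is None else np.round(q,2))
s=-1
E
```

```text
ball [504.24280506 148.23686646 124.51651447]
[[-0.94  0.34 -0.  ]
 [ 0.34  0.94 -0.  ]
 [-0.   -0.   -1.  ]]
g [485.02896533  78.47945571 139.26206601]
1 pre [485.  78. 219.] [-0.24  0.37  0.05  1.87 -0.02  0.9   1.45]
1 grasp [485.  78. 120.] [-0.17  0.51 -0.05  1.99  0.04  0.65  1.38]
1 pull55 [444.  76. 156.] [-0.21  0.4  -0.01  2.06  0.01  0.69  1.4 ]
1 pull70 [432.  75. 166.] [-0.22  0.37  0.    2.07 -0.    0.7   1.41]
1 lift [444.  76. 246.] [-0.29  0.28  0.09  1.93 -0.03  0.94  1.45]
1 dip18 [503. -88. 104.] [ 0.07  0.56  0.08  1.96 -0.07  0.63  1.6 ]
1 dip120 [503. -88. 206.] [-0.06  0.42  0.28  1.84 -0.15  0.89  1.68]
1 fin-25 [ 446. -214.  206.] None
1 fin-25 [ 446. -214.  266.] [ 0.73  0.12 -0.39  2.38  2.14  0.12 -0.62]
1 fin-10 [ 435. -250.  206.] [ 1.49  0.49 -1.13  2.4   2.36  0.26 -0.34]
1 fin-10 [ 435. -250.  266.] [ 1.58  0.29 -1.12  2.31  0.06  0.03  1.92]
1 fin0 [ 432. -276.  206.] [ 1.6   0.54 -1.11  2.3   1.89  0.04  0.4 ]
1 fin0 [ 432. -276.  266.] [ 0.53  0.22  0.37  2.24 -1.34  0.62 -2.72]
-1 pre [485.  78. 219.] [-0.73  0.45  0.76  1.88 -0.38  0.95 -1.3 ]
-1 grasp [485.  78. 120.] [-0.63  0.58  0.63  2.   -0.52  0.72 -1.18]
-1 pull55 [444.  76. 156.] [-0.71  0.47  0.7   2.07 -0.45  0.75 -1.24]
-1 pull70 [432.  75. 166.] [-0.74  0.45  0.72  2.09 -0.43  0.76 -1.25]
-1 lift [444.  76. 246.] [-0.82  0.35  0.82  1.94 -0.31  0.97 -1.36]
-1 dip18 [503. -88. 104.] [-0.29  0.64  0.65  1.97 -0.58  0.73 -1.03]
-1 dip120 [503. -88. 206.] [-0.48  0.57  0.96  1.86 -0.55  1.01 -1.03]
-1 fin-25 [ 446. -214.  206.] None
-1 fin-25 [ 446. -214.  266.] [ 0.56  0.11 -0.21  2.38  2.33  0.09  2.34]
-1 fin-10 [ 435. -250.  206.] [ 1.39  0.41 -0.95  2.4   2.84  0.19  2.32]
-1 fin-10 [ 435. -250.  266.] [ 1.44  0.24 -0.91  2.31 -1.3   0.1   0.13]
-1 fin0 [ 432. -276.  206.] [ 1.6   0.54 -1.11  2.3   1.89  0.04 -2.74]
-1 fin0 [ 432. -276.  266.] [ 0.53  0.22  0.37  2.24 -1.34  0.62  0.42]
```

Run:
```python
from h import *
F=frame(YAW,PITCH); g=np.array([511.4,80,116.3])+GX*F[:,0]
for s in (1,-1):
  for PBd in (0,10,20):
    PB=np.radians(PBd); T=tool(YAW,PITCH,s,PB); c=g+19*T[:,2]
    P=[('pre',c-85*T[:,2],T),('grasp',c,T)]+[(f'pull{d}',c-d*F[:,0],T) for d in (70,)]
    P+=[('lift',c-70*F[:,0]+[0,0,90],T)]
    for z in (18,120): P+=[(f'dip{z}',)+tcp_for_tip([622,-109,z],np.radians(-10),PITCH,s,PB=PB)]
    for yw in (-60,-35,-20,-10): P+=[(f'fin{yw}',)+tcp_for_tip([580,-276,250],np.radians(yw),0,s,PB=PB)]
    for n,p,o in P:
        q=r.inverse_kinematics(p,o); print(s,PBd,n,np.round(p),None if q is None else np.round(q,2))
```

```text
1 0 pre [528.  81. 189.] [-0.09  0.87 -0.14  1.22  0.    1.77  1.41]
1 0 grasp [473.  78. 125.] [-0.08  0.86 -0.15  1.46  0.    1.54  1.4 ]
1 0 pull70 [420.  75. 171.] [-0.09  0.73 -0.14  1.6  -0.02  1.52  1.41]
1 0 lift [420.  75. 261.] [-0.1   0.63 -0.12  1.52 -0.04  1.71  1.41]
1 0 dip18 [491. -86. 109.] [ 0.15  0.9  -0.01  1.41 -0.02  1.55  1.54]
1 0 dip120 [491. -86. 211.] [ 0.11  0.79  0.05  1.33 -0.04  1.74  1.57]
1 0 fin-60 [ 500. -137.  231.] [-0.16  0.44  0.56  1.79 -0.28  0.99  1.04]
1 0 fin-35 [ 449. -184.  231.] [-0.09  0.4   0.62  1.88 -0.28  0.95  1.61]
1 0 fin-20 [ 430. -221.  231.] [-0.05  0.4   0.68  1.89 -0.3   0.96  1.99]
1 0 fin-10 [ 422. -248.  231.] [-0.05  0.44  0.78  1.87 -0.37  0.98  2.29]
1 10 pre [519.  80. 196.] [-0.11  0.74 -0.1   1.38 -0.01  1.56  1.43]
1 10 grasp [475.  78. 123.] [-0.1   0.76 -0.11  1.58  0.    1.34  1.42]
1 10 pull70 [423.  75. 169.] [-0.12  0.63 -0.1   1.71 -0.02  1.34  1.42]
1 10 lift [423.  75. 259.] [-0.14  0.53 -0.06  1.6  -0.04  1.54  1.44]
1 10 dip18 [493. -86. 107.] [ 0.13  0.8   0.03  1.53 -0.03  1.35  1.56]
1 10 dip120 [493.
[... 2619 characters left out ...]
4  1.56 -0.4   1.43 -1.26]
-1 20 grasp [478.  78. 122.] [-0.58  0.77  0.69  1.72 -0.45  1.22 -1.22]
-1 20 pull70 [425.  75. 167.] [-0.65  0.64  0.73  1.83 -0.39  1.22 -1.24]
-1 20 lift [425.  75. 257.] [-0.69  0.53  0.79  1.72 -0.32  1.42 -1.31]
-1 20 dip18 [496. -87. 105.] [-0.29  0.84  0.78  1.68 -0.5   1.24 -1.08]
-1 20 dip120 [496. -87. 207.] [-0.33  0.73  0.86  1.58 -0.42  1.44 -1.13]
-1 20 fin-60 [ 503. -143.  232.] [-0.69  0.53  1.14  2.   -0.41  0.66 -2.  ]
-1 20 fin-35 [ 454. -188.  232.] [-0.56  0.39  1.15  2.15 -0.63  0.55 -1.19]
-1 20 fin-20 [ 436. -223.  232.] [-0.28  0.31  0.95  2.15 -0.68  0.56 -0.77]
-1 20 fin-10 [ 429. -249.  232.] [-0.13  0.33  0.92  2.12 -0.78  0.65 -0.43]
```

```bash
cat >> h.py <<'E'
PB=np.radians(10); S=1
E
python3 - <<'E'
from h import *
F=frame(YAW,PITCH); g=np.array([511.4,80,116.3])+GX*F[:,0]
T=tool(YAW,PITCH,S,PB); c=g+19*T[:,2]
p=np.array(r.current_position()); r.servo_line(p+[0,0,120])
r.move_to(c-85*T[:,2]+[0,0,110],T)
r.move_to(c-85*T[:,2],T)
print(r.current_position(),c-85*T[:,2],r.current_time())
for n in ('wrist','side','top'): shot(n,n+'1')
a=cv2.imread('pics/wrist1.png')
for x in (-55,-35,0,71):
    for sy in (-6,6):
        u=proj('wrist1',g-GX*F[:,0]+F@[x,sy,9]); print(x,sy,u.round(1))
cv2.imwrite('pics/w1.png',cv2.resize(a,(800,600),interpolation=cv2.INTER_CUBIC))
E
```

```text
[519.22901817  81.22632174 196.54105783] [518.96511246  80.43620164 195.83510786] 3.8
-55 -6 [247.2 180.6]
-55 6 [264.1 180.6]
-35 -6 [247.5 205.8]
-35 6 [263.8 205.8]
0 -6 [247.9 245.9]
0 6 [263.3 245.9]
71 -6 [248.7 314.5]
71 6 [262.5 314.6]
```

View pics/w1.png

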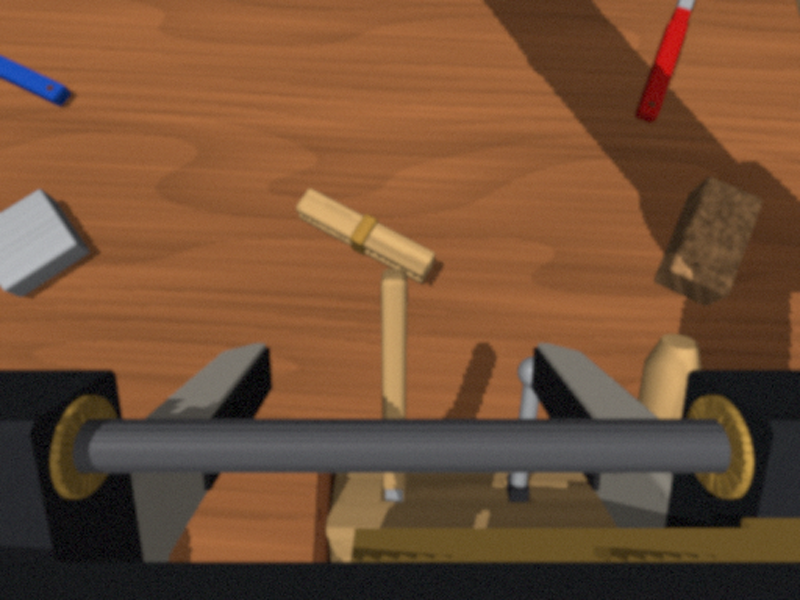

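The wrist view shows the handle at columns 382–407 of the 800-px picture, end at row 277. That is about 2.3 mm towards -y of my estimate. The scriber ball (528,372) lies near the right finger's line, so I grip further up, at x = -40.

```bash
sed -i 's/^GX=-35./GX=-40./' h.py
cat >> h.py <<'E'
G0=np.array([511.4,77.6,116.3])
E
python3 - <<'E'
from h import *
F=frame(YAW,PITCH); T=tool(YAW,PITCH,S,PB); c=G0+GX*F[:,0]+19*T[:,2]
b=tri(('top0',(150+355/7-.4,130+364/7-.4)),('side0',(215+153/6.5-.4,130+176/6.5-.4)),('wrist1',(528*.64,372*.64)))
print('ball in brush',F.T@(b-G0))
r.servo_line(c-60*T[:,2],T); r.servo_line(c,velocity=80)
print(r.current_force(),r.current_position()-c)
r.grasp(25); r.hold(.2)
print(r.current_gripper_width(),r.current_gripper_force(),r.current_force())
shot('wrist','wrist2');shot('side','side2')
a=cv2.resize(cv2.imread('pics/wrist2.png'),(400,300),interpolation=cv2.INTER_AREA)
b=cv2.resize(cv2.imread('pics/side2.png')[110:230,195:355],(400,300),interpolation=cv2.INTER_CUBIC)
cv2.imwrite('pics/g2.png',np.hstack([a,b])); print(r.current_time())
E
```

```text
ball in brush [-6.72721036 69.39040595  4.43404705]
[-0.11628299 -0.08240111 -0.70220981] [0.6105347  0.05079442 0.28680069]
11.631363873334957 24.99157279729843 [ 0.04228263 -0.0082388   0.75109187]
6.6917
```

View pics/g2.png

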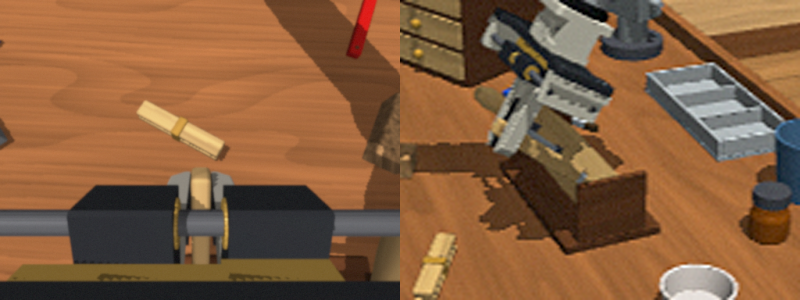

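The handle is between the pads (gripper width 11.6 mm, 25 N). Now I draw it out in stages, then lift and check where the tip is.

Run:
```python
from h import *
F=frame(YAW,PITCH)
p=np.array(r.current_position())
for d in (20,45,72):
    r.servo_line(p-d*F[:,0],velocity=70); print(d,np.round(r.current_force(),2),np.round(r.current_moment(),2),r.current_gripper_width())
r.hold(.25)
r.servo_line(p-72*F[:,0]+[0,0,90])
print(r.current_position(),r.current_gripper_width(),r.current_gripper_force(),r.current_time())
shot('side','side3');shot('top','top3')
T=tool(YAW,PITCH,S,PB); tip=np.array(r.current_position())-19*T[:,2]+(125-GX)*F[:,0]
out=[]
for fn in ('side3','top3'):
    u=proj(fn,tip).astype(int); print(u,proj(fn,tip)); a=cv2.imread(f'pics/{fn}.png'); u0,v0=u-[50,50]; print(u0,v0)
    A=cv2.resize(a[v0:v0+80,u0:u0+80],(400,400),interpolation=cv2.INTER_CUBIC); q=((proj(fn,tip)-[u0,v0]+.5)*5).astype(int); cv2.circle(A,tuple(int(z) for z in q),3,(0,0,255),-1); out.append(A)
cv2.imwrite('pics/p3.png',np.hstack(out))
```

```text
20 [-0.17 -0.21  0.23] [ 0.05 -0.52  0.05] 11.806737704856463
45 [ 0.44 -0.5   0.18] [ 0.07 -0.59  0.04] 11.605428751476232
72 [ 0.03  0.51 -0.86] [ 0.03 -0.5  -0.01] 11.649740177808107
[416.80508916  72.12316852 262.89388776] 11.69128695830469 24.992719888687134 9.1667
[262 148] [262.04967839 148.77382375]
212 98
[224 162] [224.33645305 162.13135971]
174 112
```

View pics/p3.png

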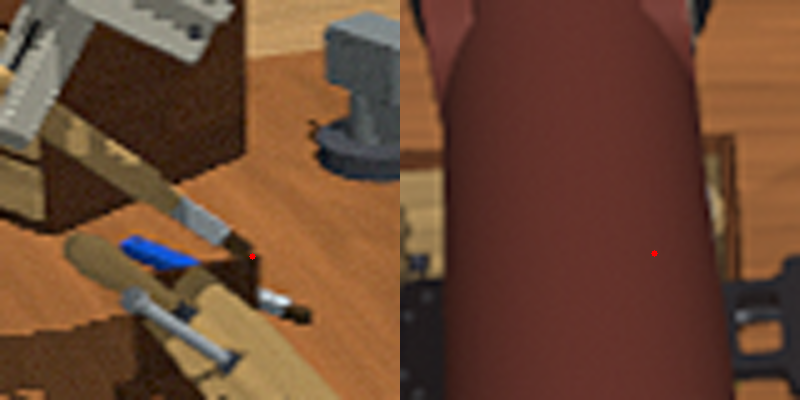

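The brush is out and its tip is within about 1 px of prediction. Now the dip.

Run:
```python
from h import *
y=np.radians(-10); tip=np.array([622,-110,0])+4*np.array([np.cos(y),np.sin(y),0])
def t(z): return tcp_for_tip(tip+[0,0,z],y,PITCH,S,L=125-GX,PB=PB)
a,b=t(130); r.move_to(a,b)
a,b=t(60); r.servo_line(a,b)
a,b=t(18); r.servo_line(a,b,velocity=60); 
print(np.round(r.current_force(),2),np.round(np.array(r.current_position())-a,1),r.current_gripper_width())
r.hold(.6); shot('side','side4')
A=cv2.imread('pics/side4.png')[190:265,265:365]; cv2.imwrite('pics/d4.png',cv2.resize(A,(600,450),interpolation=cv2.INTER_CUBIC)); print(r.current_time())
print((proj('side4',tip+[0,0,18])-[265,190]+.5)*6)
```

```text
[-0.3  -0.55 -1.18] [ 0.2 -0.1  0.1] 11.960274804312116
12.1417
[303.42415043 229.75067061]
```

View pics/d4.png

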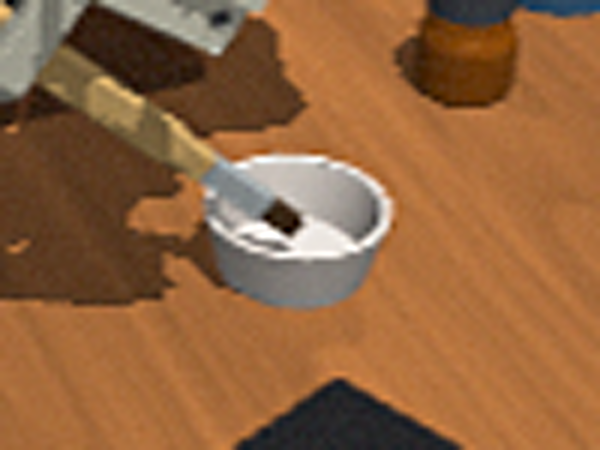

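The side view shows the bristles inside the dish, tip at (290,222), about 2 px short of the prediction. I go 4 mm deeper for certainty, hold, then lift, level it and move over the block.

Run:
```python
from h import *
p=np.array(r.current_position()); r.servo_line(p-[0,0,4],velocity=30); print(np.round(r.current_force(),2))
r.hold(.6); r.servo_line(p+[0,0,190],velocity=120)
yw=np.radians(-35); a,b=tcp_for_tip([580,-276,250],yw,0,S,L=125-GX,PB=PB)
r.move_to(a,b); r.hold(.8)
print(np.round(np.array(r.current_position())-a,1),r.current_gripper_width(),r.current_gripper_force(),np.abs(r.current_joint_velocities()).max(),r.current_time())
shot('side','side5');shot('top','top5')
print(proj('side5',[580,-276,250]),proj('top5',[580,-276,250]))
k=(400,300); cv2.imwrite('pics/f5.png',np.hstack([cv2.resize(cv2.imread(f'pics/{n}5.png'),k,interpolation=cv2.INTER_AREA) for n in ('side','top')]))
```

```text
[ 0.23  0.13 -0.37]
[ 0. -0.  0.] 12.053857201535932 24.992731511592865 0.0022665427214888824 16.5833
[336.941285 180.470421] [370.70165088 143.28784313]
```

View pics/f5.png

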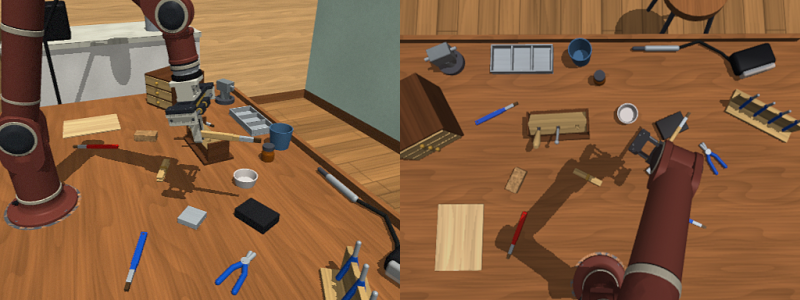

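The brush is level and held. Its tip shows at about (335,179) in the side view and (369,146) in the top view, matching the target above the block. Nothing else appears to have moved.

```bash
python3 -c "
from h import *
print(r.job_done())"
```

```text
the job is handed in; nothing more can be done
None
```

I drew the brush out of the rest, dipped its tip in the dish and handed the job in with it held level about 250 mm up, tip above the soldering block; the result wasn't reported back.

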